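Clamp the can lid in the gauging jig

TASK

A can lid lies in the gauging jig and has to be clamped for a rim check. With a finger, push the clamp strap round sideways until it stands against its stop pin, over the middle of the lid, leaving its cam lever up; then push the cam lever all the way down so that the rubber foot holds the lid. Leave the lid lying in its nest, do not lift or push about the vial, the brass weight and the stopper that stand near, and let go at the end.

Things in the scene. Friction and masses are not known exactly. Their poses are not given: they have to be found in the camera images.
- jig: Fixed aluminium jig: round base 132 mm across, 12 mm thick, with an arm to its +y (to y = 118 mm) carrying the pivot post at y = 85 mm. Origin: centre of the round base, on the table; z up. Nest on this axis: floor z = 12, lip 123 mm outside, top z = 15.5 mm. 7 mm stop pin at x = 16, y = 69 mm. Strap over the lid: it points from the post along the jig's -y; swung away it stands on the -x side.
- post_axis (a point): Point on the vertical axis about which the strap swings, at mid height of the strap (z = 47 mm above the table); axes as the jig's.
- strap (a joint): Swing of the clamp strap about the vertical post, rad: 0 = against the stop pin, over the middle of the lid, pointing along the jig's -y; grows as it swings away, clockwise from above (1.57 = along the jig's -x), limit 1.6. Push it anticlockwise to close. Stiff: stays where left; 2 to 3 N moves it 55 mm from the post.
- strap_push (a point): Middle of the steel strap, 55 mm from the post axis, 47 mm above the table; turns with the strap: its -y points along the strap away from the post, x across. The strap is 24 mm wide, from z = 40 to 54 mm, and reaches 97 mm from the post axis; its nut on the post reaches z = 61 mm. The foot hangs below it 85 mm from the post. A free stretch of the side to push on.
- lever (a joint): Cam lever on the strap, rad: 0 = raised, 1.05 rad (60 degrees) above level, leaning outward from the post; grows as it is pushed down; 1.05 = down at its stop, level, pointing outward in line with the strap. Angle above level = 1.05 - value. Stiff: stays where left; 3 to 6 N at its grip moves it. Its cam drives the foot down 6 mm.
- lever_axis (a point): Middle of the cam lever's level hinge pin, on the strap 85 mm from the post axis, 66 mm above the table; the lever turns about the strap's x axis. Two 4 mm cheeks, top at z = 72 mm, hold the pin.
- lever_pad (a point): Middle of the black grip at the end of the cam lever, 68 mm from the hinge pin; the grip is 36 mm long, 22 mm wide, 12 mm thick (upper face 6 mm from this point), its end 86 mm from the pin. With the lever down the point is 66 mm above the table.
- foot: Sprung rubber pressure foot, 24 mm across, below the strap, 85 mm from the post; origin at the centre of its underside, 20 mm above the table with the lever up (4 mm clear of the lid). With the lever down over the lid it presses on the lid with about 6 N.
- test_lid: Loose tinplate can lid, 108 mm across, 4 mm high, lying in the nest with 2.5 mm play; origin at the centre of its underside, 12 mm above the table. Top of its rim 16 mm above the table.
- nest (a point): Centre of the nest's floor, 12 mm above the table.
- vial: White plastic sample vial with cap, 33 mm across, 64 mm tall, loose, stands upright beyond the post; leave it alone. Origin: centre of its underside.
- brass_weight: Small brass calibration weight with a knob, 19 mm across, 26 mm tall, loose; leave it alone. Origin: centre of its underside.
- stopper: Rubber stopper, 28 mm across, 26 mm tall, loose; leave it alone. Origin: centre of its underside.

How it is judged:
On the way, in this order (a step that is already met when the one before it is completed fails the run):
1. the strap is over the lid, at its stop, with the lever still up (value of joint strap below 0.07 rad and value of joint lever below 0.5 rad), for 0.2 s.
2. the cam lever is down (value of joint strap below 0.07 rad and value of joint lever above 0.97 rad), for 0.2 s.
At the end, for the whole second after the job is handed in: Strap within 0.07 rad of its stop over the lid, cam lever within 0.08 rad of fully down, the foot presses on the lid with more than 2 N, the lid lies still within 5 mm of the nest's centre, vial, weight and stopper upright (0.2 rad) within 15 mm of where they stood (all of step 2 and contact force between foot and test_lid above 2 N and horizontal distance between test_lid and nest below 0.005 m and linear speed of test_lid below 0.02 m/s and angle between each of vial, brass_weight, stopper's own z axis and vertical below 0.2 rad); the robot touches nothing.
It fails at once if the cam lever is pushed down before the strap is over the lid (value of joint lever above 0.6 rad and value of joint strap above 0.12 rad).
It fails at once if the lid is lifted or pushed out of its nest (z of test_lid in the frame of jig above 0.022 m or horizontal distance between test_lid and nest above 0.008 m).
It fails at once if the vial is moved or lifted (distance of vial from where it was at the start of the episode above 0.015 m).
It fails at once if the brass weight is moved or lifted (distance of brass_weight from where it was at the start of the episode above 0.015 m).
It fails at once if the stopper is moved or lifted (distance of stopper from where it was at the start of the episode above 0.015 m).
It also fails if it takes over 48 s, if anything falls off the work surface, if the arm or the gripper's body presses on something with over 40 N, if the wrist force passes 120 N, or if a joint passes its speed limit or range.

ROBOT

A 7-joint arm with a two-finger parallel gripper is mounted at the origin on a cart in front of the work surface, level with it; the furniture and walls round the work are solid. World frame = base frame: x ahead of the robot, y to its left, z up, the work surface at z = 0. Lengths are in m, angles in rad, forces in N, time in s.
With the tool pointing down it reaches from about 0.425 to 0.875 m from the base axis. Payload 4.7 kg.
Tool frame: the origin (TCP) lies midway between the tips of the shut fingers; the grasp point (between the pads) lies 19 mm behind it; z points along the fingers, y is the line along which they close (so a half turn about z gives the same grasp; the last joint's range is limited). The gripper opens to 87 mm and grips with 3 to 60 N. Pads are 19 mm wide; open, the fingers measure 117 mm over their backs; the gripper's body (75 mm by 190 mm) begins 51 mm behind the grasp point.
Start: joints at [-1.317, 0.321, -0.07, 1.45, 0.023, 1.371, -0.057], TCP at [0.154, 0.631, 0.223] pointing down, gripper open.
Joint ranges: [-2.86, 2.86], [-0.3, 2.09], [-1.38, 1.24], [0.06, 2.45], [-1.56, 4.7], [0.09, 2.05], [-2.69, 2.69]. Speed limits (rad/s): [2.57, 2.57, 3.14, 3.14, 3.14, 3.14, 3.14].

INTERFACE

Orientations are given as a rotation vector (axis times angle).
In Python, from bench import ctrl, cams gives the robot as it stands (ctrl), with the cameras (cams).
- The arm moves only by the tool move_tool, called after "Request:" as name(argument=value, ...) on one line, values as JSON. Schema: {"type":"object","properties":{"segments":{"type":"array","items":{"type":"array","items":{"type":"array","items":{"type":"number"},"minItems":5,"maxItems":5},"minItems":1,"maxItems":20},"minItems":1,"maxItems":1},"squeeze":{"type":"number"},"only":{"type":"string"},"quiet":{"type":"boolean"},"lines":{"type":"string"}},"required":["segments"],"additionalProperties":false}. segments is a list that holds a single list of rows (three levels of brackets), with 1 to 20 rows, each of 5 numbers: dx, dy, dz in shares of 1000 mm (1.0 is 1000 mm), then a turn about the tool's z in fractions of the full range, 1 being 180 degrees, then the opening from 0.0 (shut) to 1.0 (fully open); each row is the pose to reach, as a shift and turn from the pose commanded when the call began, along the tool's axes at that moment; what a row does not reach only later rows make up. A row lasts 1/10 s, in which the tool goes at most 0.05 m and 0.15 rad, less where a joint would pass 70% of its speed; a pose out of reach is approached as far as the arm can. The fingers move at their own pace and stop on an object; squeeze is the grip in N (left out, the last holds). Time passes only in rows, so rows that do not move let the fingers close. The tool returns the time, the measured TCP pose, the force, the opening and the grip force at its end. only (a regular expression) keeps the lines of the reply that match it, lines (a string "A,B") keeps lines A to B, and quiet returns only ok. No shift or turn number may pass 1 either way. Input that does not fit is refused with a message, and nothing moves.
- ctrl.get_state(): the state, without advancing time (a new reading comes with each control period).
- cams.get_image(name): name is "scene" or "side" or "wrist"; returns the picture (480x640x3 uint8, red, green, blue); there is no depth.
- cams.camera_model(name): a dict with "vertical_fov" (degrees; the focal length in pixels is half the picture's height over the tangent of half this angle, whatever the lens; pixels are square), "cx", "cy" (the principal point, pixels), "rvec" (rotation vector, rad) and "tvec" (3), from world to camera coordinates, as OpenCV has them; the wrist camera has in their place "hand_eye" (4x4, takes a point from camera to tool coordinates, whose origin is the TCP and whose axes are the flange's). Camera axes: x right, y down, z forward; pixel columns grow to the right and rows downward; lengths in m; the calibration is good to about 2 mm. A picture is of the moment at which its call begins: read the wrist's pose just before it. camera_model takes no time and is no camera call.
- ctrl.close_job(): hands the job in; it is judged then, once.
The state is a dict: "time": time; "joint_positions": joint angles; "qd": joint speeds; "joint_torque": joint torques, N m; "position": TCP position; "tool_rot": TCP orientation; "ft_force": force on the tool from outside, world axes, zero at the start; "torque": the same for the moment, N m; "grip_width": opening from 0.0 (shut) to 1.0 (fully open); "grip_force": force on a finger pad.
Only numpy, scipy, OpenCV 4.12 (cv2) and the standard library are available. Lean on these libraries where they do the work, as an engineer would, in place of code of your own. Each camera call takes 0.05 s, during which the arm holds its last target. There are 200 camera calls.

## Working session

There is one attempt and no reset: what is moved stays moved. The work goes in short steps, Python scripts to look and compute and a tool call to move; the robot and the scene stay as the last step left them, time stands still between calls to the robot, and variables do not carry over. Pictures are saved under pics/ and viewed, at most 10 in all, crops included, and the job is handed in when it is done.

```bash
mkdir -p pics; ls; python3 - <<'E'
from bench import ctrl, cams
import cv2
for n in("scene","side","wrist"):
    im=cams.get_image(n); cv2.imwrite(f"pics/{n}0.png",im[:,:,::-1]); print(n,cams.camera_model(n))
s=ctrl.get_state();print(s)
E
```

```text
bench.py
pics
scene {'vertical_fov': 46.61574173546562, 'cx': 318.52335532434785, 'cy': 240.418803056672, 'rvec': array([ 2.38609545, -0.72225524,  0.22561939]), 'tvec': array([-0.42674851,  0.33639922,  1.03468775])}
side {'vertical_fov': 53.75874137458875, 'cx': 318.748699182512, 'cy': 234.98309748226515, 'rvec': array([ 2.01745341, -0.01595554,  0.0168761 ]), 'tvec': array([-0.54952462,  0.12608611,  0.84912325])}
wrist {'vertical_fov': 63.99779238722892, 'cx': 320.05322793875433, 'cy': 242.51381216394435, 'hand_eye': array([[ 1.86624646e-05, -9.53908804e-01, -3.00096641e-01,
         8.26190303e-02],
       [ 9.99999809e-01, -1.67480537e-04,  5.94553870e-04,
         2.09718215e-03],
       [-6.17410517e-04, -3.00096595e-01,  9.53908619e-01,
        -1.62236719e-01],
       [ 0.00000000e+00,  0.00000000e+00,  0.00000000e+00,
         1.00000000e+00]])}
{'time': 0.15, 'joint_positions': array([-1.3168809 ,  0.32167168, -0.07009393,  1.45136933,  0.02264438,
        1.37079672, -0.0568764 ]), 'qd': array([ 0.0002924 , -0.00228824,  0.00016279, -0.00177124, -0.00028379,
        0.00075231, -0.00018351]), 'joint_torque': array([-3.02080462e-04, -4.91789281e+01, -4.04755734e-01, -3.12881291e+01,
       -6.39923522e-02,  4.04366024e-02,  1.25443380e-04]), 'position': array([0.15434851, 0.63099073, 0.22171331]), 'tool_rot': array([-3.75691793e-01, -3.11899713e+00,  2.29029335e-03]), 'ft_force': array([-1.1142221 ,  0.83107413,  0.40586429]), 'torque': array([-0.02604925, -0.01729297, -0.00410997]), 'grip_force': 0.0, 'grip_width': 0.9985808422855431}
```

View pics/scene0.png

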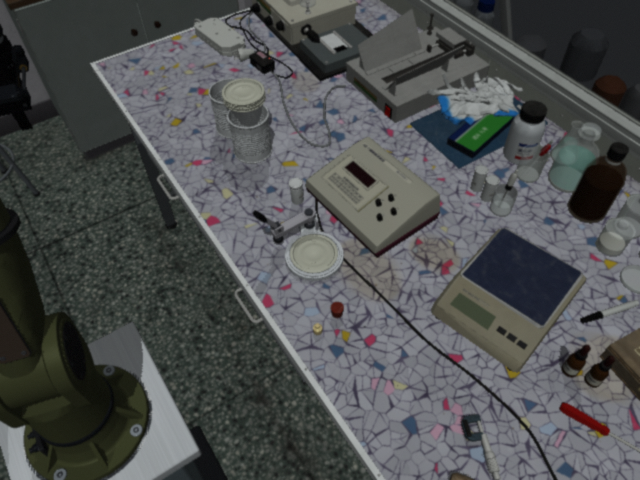

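View pics/side0.png

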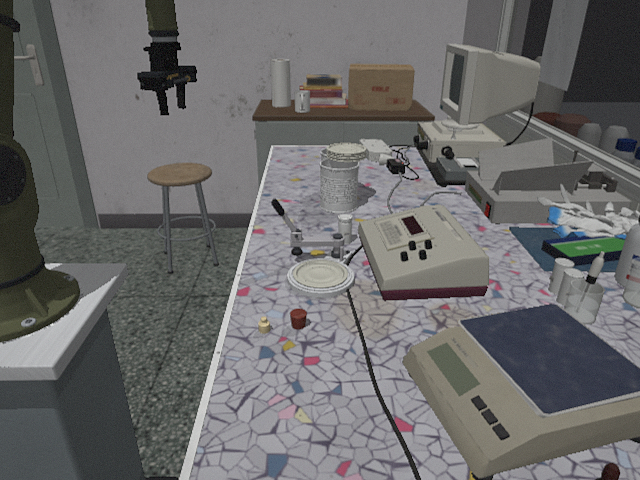

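The scene view shows the lid at about (314,254), the post near (308,218), and the strap pointing left to (272,232) with its lever tip at (258,214). The vial is at (297,190), the stopper at (337,309) and the weight at (318,328). I'll enlarge both views.

```bash
python3 - <<'E'
import cv2,numpy as np
a=cv2.imread("pics/scene0.png")[170:295,240:360];b=cv2.imread("pics/side0.png")[190:315,260:380]
f=lambda i:cv2.resize(i,None,fx=3.3,fy=4.0*3.3/4,interpolation=cv2.INTER_CUBIC)
cv2.imwrite("pics/crop.png",np.hstack([f(a),f(b)]))
E
```

```text
(no output)
```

View pics/crop.png

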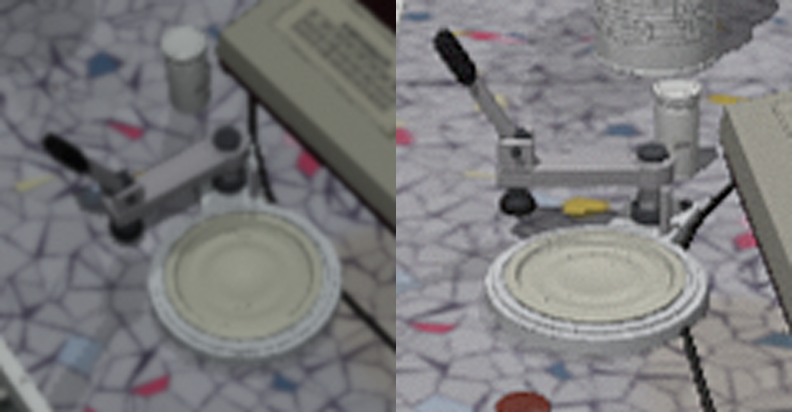

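The crops show the lid centre at scene (314,254) and side (321,273), and the nut at (309,211) and (338,235). The grip is at (260,216) and (278,207), and the hinge at (277,227) and (297,235). I'll triangulate these.

```bash
cat > geo.py <<'E'
import numpy as np,cv2
from bench import ctrl, cams
def cam(n):
    m=cams.camera_model(n);f=240/np.tan(np.radians(m["vertical_fov"]/2))
    K=np.array([[f,0,m["cx"]],[0,f,m["cy"]],[0,0,1]]);R=cv2.Rodrigues(m["rvec"])[0]
    return K,R,np.asarray(m["tvec"])
def plane(n,px,z):
    K,R,t=cam(n);d=R.T@np.linalg.inv(K)@[*px,1];c=-R.T@t
    return c+d*(z-c[2])/d[2]
def tri(p,q):
    P=[K@np.c_[R,t] for K,R,t in(cam("scene"),cam("side"))]
    X=cv2.triangulatePoints(P[0],P[1],np.array(p,float),np.array(q,float)).ravel();return X[:3]/X[3]
E
python3 - <<'E'
from geo import *
np.set_printoptions(precision=4,suppress=True)
D=dict(lid=((314.2,254.2),(320.9,273),.014),nut=((309.1,211.5),(337.6,235.5),.061),pad=((260,216.4),(278.2,207.3),.125),hinge=((277,226.7),(296.7,235.5),.066),vial=((296,182.7),(345,217),.064),stopper=((337,305),(298.5,313),.026),weight=((318,325),(264,319),.026))
r={}
for k,(p,q,z) in D.items(): r[k]=tri(p,q);print(k,r[k],plane("scene",p,z)[:2],plane("side",q,z)[:2])
# lid by mask
for n in("scene","side"):
    im=cv2.imread(f"pics/{n}0.png");h=cv2.cvtColor(im,cv2.COLOR_BGR2HSV)
    m=cv2.inRange(h,(20,25,90),(40,90,255));w=np.zeros_like(m);cx,cy=[int(v) for v in D["lid"][n=="side"]]
    w[cy-26:cy+26,cx-38:cx+38]=255;c=max(cv2.findContours(m&w,0,1)[0],key=cv2.contourArea)
    e=cv2.fitEllipse(cv2.convexHull(c));print(n,e,plane(n,e[0],.015))
d=r["lid"]-r["nut"];print("post-lid",np.hypot(*d[:2]),"yaw -y dir",np.degrees(np.arctan2(d[1],d[0])))
d=r["hinge"]-r["nut"];print("post-hinge",np.hypot(*d[:2]),np.degrees(np.arctan2(d[1],d[0])))
from scipy.spatial.transform import Rotation as R
print(R.from_rotvec(ctrl.get_state()["tool_rot"]).as_matrix())
E
```

```text
lid [0.5536 0.0806 0.0152] [0.5526 0.0805] [0.5554 0.0849]
nut [0.5912 0.1589 0.06  ] [0.5906 0.1581] [0.5911 0.1569]
pad [0.4704 0.1588 0.123 ] [0.4694 0.1569] [0.4711 0.1545]
hinge [0.5074 0.1612 0.0597] [0.5058 0.1569] [0.5072 0.1472]
vial [0.613  0.2502 0.0621] [0.6123 0.2488] [0.6124 0.2456]
stopper [ 0.5156 -0.0622  0.0235] [ 0.5158 -0.0628] [ 0.5146 -0.0672]
weight [ 0.4583 -0.0786  0.0227] [ 0.4575 -0.08  ] [ 0.4587 -0.0833]Traceback (most recent call last):
  File "<stdin>", line 11, in <module>
cv2.error: OpenCV(4.12.0) /io/opencv/modules/imgproc/src/shapedescr.cpp:361: error: (-201:Incorrect size of input array) There should be at least 5 points to fit the ellipse in function 'fitEllipseNoDirect'
```

Points check out: post–lid distance 86 mm (85 given), nut z 60 mm, vial top 62 mm. The jig's -y points to about -115°, and the strap to about 179°, so its value is about 1.13 rad. Next I shut the fingers and traverse high to the outer side of the strap.

Units first: turns go in shares of 180 degrees. So -0.225 rad / 3.1416 = -0.0716.

Request:
move_tool(segments=[[[-0.4788,-0.3308,0,-0.0716,0],[-0.4788,-0.3308,0,-0.0716,0],[-0.4788,-0.3308,0,-0.0716,0],[-0.4788,-0.3308,0,-0.0716,0],[-0.4788,-0.3308,0,-0.0716,0],[-0.4788,-0.3308,0,-0.0716,0],[-0.4788,-0.3308,0,-0.0716,0],[-0.4788,-0.3308,0,-0.0716,0],[-0.4788,-0.3308,0,-0.0716,0],[-0.4788,-0.3308,0,-0.0716,0],[-0.4788,-0.3308,0,-0.0716,0],[-0.4788,-0.3308,0,-0.0716,0],[-0.4788,-0.3308,0,-0.0716,0],[-0.4788,-0.3308,0,-0.0716,0],[-0.4788,-0.3308,0,-0.0716,0],[-0.4788,-0.3308,0,-0.0716,0],[-0.4788,-0.3308,0,-0.0716,0],[-0.4788,-0.3308,0,-0.0716,0]]])

```text
time: 1.95
position: [0.5405, 0.1972, 0.2226]
tool_rot: [0.021, 3.141, 0.0]
ft_force: [1.3, 0.9, 0.1]
grip_width: 0.003
grip_force: 0.0
```

```bash
python3 - <<'E'
from geo import *
from scipy.spatial.transform import Rotation as R
s=ctrl.get_state();print(s["position"],R.from_rotvec(s["tool_rot"]).as_matrix().round(3))
cv2.imwrite("pics/wrist1.png",cams.get_image("wrist")[:,:,::-1])
E
```

```text
[0.54052684 0.19715487 0.2226489 ] [[-1.     0.013  0.   ]
 [ 0.013  1.     0.   ]
 [-0.     0.    -1.   ]]
```

View pics/wrist1.png

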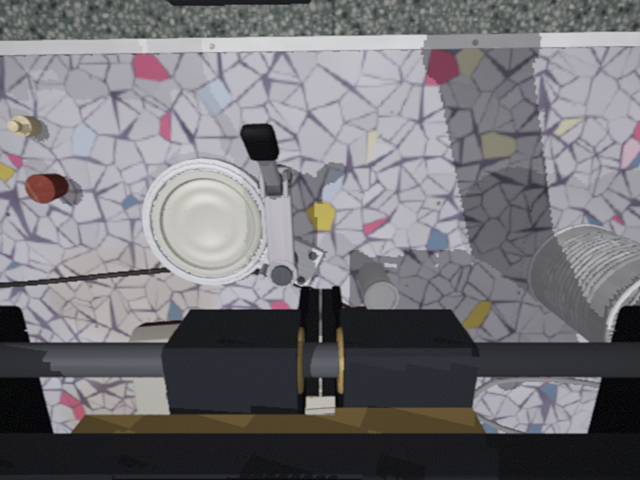

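The wrist view shows the nut at (282,274), hinge at about (271,178), grip at (261,142), lid centre at (208,221), and the fingertips at (321,290), clear of the strap. I'll cross-check these with wrist rays.

```bash
python3 - <<'E'
from geo import *
from scipy.spatial.transform import Rotation as R
s=ctrl.get_state();m=cams.camera_model("wrist");f=240/np.tan(np.radians(m["vertical_fov"]/2))
T=np.eye(4);T[:3,:3]=R.from_rotvec(s["tool_rot"]).as_matrix();T[:3,3]=s["position"];T=T@m["hand_eye"]
for k,p,z in[("nut",(282,274),.061),("lid",(208,221),.014),("hinge",(271,178),.072),("strapnear",(282,255),.054),("strapfar",(280,200),.054),("pad",(261,142),.125),("vial",(380,294),.064)]:
    d=T[:3,:3]@[(p[0]-m["cx"])/f,(p[1]-m["cy"])/f,1];print(k,(T[:3,3]+d*(z-T[2,3])/d[2]).round(4))
E
```

```text
nut [0.59  0.164 0.061]
lid [0.5513 0.0876 0.014 ]
hinge [0.5016 0.1599 0.072 ]
strapnear [0.5741 0.164  0.054 ]
strapfar [0.5233 0.1645 0.054 ]
pad [0.4707 0.1614 0.125 ]
vial [0.6097 0.2531 0.064 ]
```

Request:
move_tool(segments=[[[0,0.004,0.05,0,0],[0,0.004,0.1,0,0],[0,0.004,0.14,0,0],[0,0.004,0.165,0,0],[0,0.004,0.179,0,0],[0,0.004,0.179,0,0]]])

```text
time: 2.6
position: [0.5397, 0.2, 0.0419]
tool_rot: [-0.023, -3.138, 0.002]
ft_force: [0.2, 0.2, 1.0]
grip_width: 0.006
grip_force: 0.0
```

```bash
python3 - <<'E'
import numpy as np
P=np.array([.590,.161]);t=np.array([.5405,.2012])
# tool x=(-1,.013), y=(.013,1); strap angle phi from 180deg; positions of TCP in tool axes
X=np.array([-1,.013]);Y=np.array([.013,1])
for a in range(180,252,6):
    u=np.array([np.cos(np.radians(a)),np.sin(np.radians(a))]);n=np.array([u[1],-u[0]])
    p=P+.052*u+.027*n;d=p-t;print(a,p.round(4),"tool",(d@X).round(4),(d@Y).round(4),"turn",round(-np.radians(a-179.3),3))
E
```

```text
180 [0.538 0.188] tool 0.0023 -0.0132 turn -0.012
186 [0.5355 0.1824] tool 0.0048 -0.0188 turn -0.117
192 [0.5335 0.1766] tool 0.0067 -0.0247 turn -0.222
198 [0.5322 0.1706] tool 0.0079 -0.0307 turn -0.326
204 [0.5315 0.1645] tool 0.0085 -0.0368 turn -0.431
210 [0.5315 0.1584] tool 0.0085 -0.0429 turn -0.536
216 [0.5321 0.1523] tool 0.0078 -0.049 turn -0.641
222 [0.5333 0.1463] tool 0.0065 -0.055 turn -0.745
228 [0.5351 0.1404] tool 0.0046 -0.0608 turn -0.85
234 [0.5376 0.1348] tool 0.002 -0.0664 turn -0.955
240 [0.5406 0.1295] tool -0.001 -0.0717 turn -1.059
246 [0.5442 0.1245] tool -0.0047 -0.0767 turn -1.164
```

To row units: -0.955 rad / 3.1416 = -0.304.

Request:
move_tool(segments=[[[0.001,-0.007,0,0,0],[0.0023,-0.013,0,-0.0038,0],[0.0035,-0.016,0,-0.0191,0],[0.0048,-0.0188,0,-0.0372,0],[0.0058,-0.0217,0,-0.0541,0],[0.0067,-0.0247,0,-0.0707,0],[0.0073,-0.0277,0,-0.0872,0],[0.0079,-0.0307,0,-0.1038,0],[0.0083,-0.0337,0,-0.1203,0],[0.0085,-0.0368,0,-0.1372,0],[0.0086,-0.0398,0,-0.1541,0],[0.0085,-0.0429,0,-0.1706,0],[0.0082,-0.046,0,-0.1875,0],[0.0078,-0.049,0,-0.204,0],[0.0072,-0.052,0,-0.2206,0],[0.0065,-0.055,0,-0.2371,0],[0.0056,-0.058,0,-0.2537,0],[0.0046,-0.0608,0,-0.2706,0],[0.0034,-0.0636,0,-0.2865,0],[0.002,-0.0664,0,-0.304,0]]])

```text
time: 4.6
position: [0.539, 0.1348, 0.0455]
tool_rot: [-1.425, 2.796, 0.001]
ft_force: [0.4, 2.0, -0.2]
grip_width: 0.0
grip_force: 0.9
```

```bash
python3 - <<'E'
from geo import *
cv2.imwrite("pics/side2.png",cams.get_image("side")[:,:,::-1])
a=cams.get_image("scene")[:,:,::-1]
f=lambda i:cv2.resize(i,None,fx=3.3,fy=3.3,interpolation=cv2.INTER_CUBIC)
cv2.imwrite("pics/crop2.png",np.hstack([f(a[170:295,240:360]),f(cv2.imread("pics/side2.png")[190:315,260:380])]))
E
```

```text
(no output)
```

View pics/crop2.png

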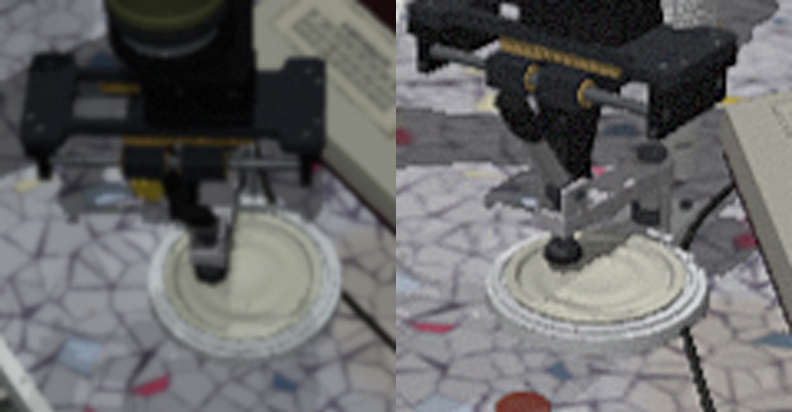

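The strap follows the finger: the foot is at crop (212,270), left of the lid centre, and the lever is still up. I'll continue gently until the force rises at the stop.

To row units: -0.175 rad / 3.1416 = -0.0557.

Request:
move_tool(segments=[[[0.0012,-0.0028,0,-0.0166,0],[0.0025,-0.0055,0,-0.0334,0],[0.0035,-0.0085,0,-0.0477,0],[0.004,-0.01,0,-0.0557,0],[0.004,-0.01,0,-0.0557,0],[0.004,-0.01,0,-0.0557,0]]])

```text
time: 5.3
position: [0.544, 0.1245, 0.0439]
tool_rot: [-1.66, 2.666, -0.001]
ft_force: [-0.4, -0.2, 0.2]
grip_width: 0.005
grip_force: 0.1
```

Request:
move_tool(segments=[[[0,-0.0015,0,0,0],[0,-0.003,0,0,0],[0,-0.003,0,0,0],[0,-0.003,0,0,0]]])

```text
time: 5.7
position: [0.5462, 0.1232, 0.0433]
tool_rot: [1.662, -2.665, -0.0]
ft_force: [-1.3, -0.8, 0.5]
grip_width: 0.008
grip_force: 0.8
```

Request:
move_tool(segments=[[[0,-0.0015,0,0,0],[0,-0.003,0,0,0],[0,-0.003,0,0,0],[0,-0.003,0,0,0]]])

```text
time: 6.1
position: [0.549, 0.1221, 0.0433]
tool_rot: [1.662, -2.666, -0.0]
ft_force: [-2.5, -0.2, -0.4]
grip_width: 0.001
grip_force: 1.0
```

Request:
move_tool(segments=[[[0,-0.0015,0,0,0],[0,-0.003,0,0,0],[0,-0.003,0,0,0],[0,-0.003,0,0,0]]])

```text
time: 6.5
position: [0.5495, 0.1218, 0.0433]
tool_rot: [1.662, -2.662, -0.005]
ft_force: [-7.4, 0.5, 4.6]
grip_width: 0.003
grip_force: 4.0
```

Request:
move_tool(segments=[[[0,-0.0015,0,0,0],[0,-0.003,0,0,0],[0,-0.003,0,0,0],[0,-0.003,0,0,0]]])

```text
time: 6.9
position: [0.5495, 0.1218, 0.0433]
tool_rot: [1.661, -2.657, -0.011]
ft_force: [-15.1, 1.9, 10.6]
grip_width: 0.002
grip_force: 7.3
```

```bash
python3 - <<'E'
from geo import *
a=cams.get_image("scene")[:,:,::-1];b=cams.get_image("side")[:,:,::-1]
f=lambda i:cv2.resize(i,None,fx=3.3,fy=3.3,interpolation=cv2.INTER_CUBIC)
cv2.imwrite("pics/crop3.png",np.hstack([f(a[170:295,240:360]),f(b[190:315,260:380])]))
E
```

```text
(no output)
```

View pics/crop3.png

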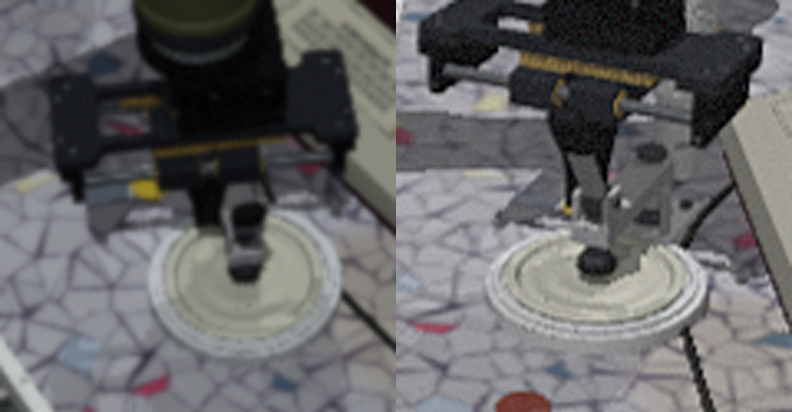

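The foot now sits over the lid centre (crop 243,268), and the force rose to 15 N with no further motion, so the strap is at its stop with the lever up. Next: back off, rise, and come in behind the raised grip.

Request:
move_tool(segments=[[[0,0.01,0,0,0],[0,0.022,0,0,0],[0,0.022,0,0,0],[0,0.022,-0.04,0,0],[0,0.022,-0.08,0,0],[0,0.022,-0.12,0,0],[0,0.022,-0.13,0,0],[0.01,0.004,-0.13,0,0],[0.03,-0.0139,-0.13,0,0],[0.0416,-0.0139,-0.12,0,0],[0.0416,-0.0139,-0.1,0,0],[0.0416,-0.0139,-0.087,0,0],[0.0416,-0.0139,-0.087,0,0]]])

```text
time: 8.3
position: [0.5464, 0.0764, 0.1276]
tool_rot: [1.661, -2.661, -0.003]
ft_force: [-0.5, 0.3, -0.1]
grip_width: 0.004
grip_force: 0.0
```

```bash
python3 - <<'E'
from geo import *
a=cams.get_image("scene")[:,:,::-1];b=cams.get_image("side")[:,:,::-1]
f=lambda i:cv2.resize(i,None,fx=3.3,fy=3.3,interpolation=cv2.INTER_CUBIC)
cv2.imwrite("pics/crop4.png",np.hstack([f(a[170:295,240:360]),f(b[170:295,260:380])]))
p=ctrl.get_state()["position"];P=np.array([.5905,.160]);u=np.array([-.4415,-.897]);n=np.array([-.897,.4415]);print((p[:2]-P)@u,(p[:2]-P)@n,p[2])
for a in range(60,-11,-6):
    s=68+7*(60-a)/60;c,q=np.cos(np.radians(a)),np.sin(np.radians(a))
    print(a,"r %.1f z %.1f"%(75.5+s*c-6*q,66+s*q+6*c))
E
```

```text
0.09330052092028271 0.0011071014378914515 0.1301735962934275
60 r 104.3 z 127.9
54 r 111.0 z 125.1
48 r 117.5 z 121.6
42 r 123.6 z 117.4
36 r 129.3 z 112.5
30 r 134.4 z 106.9
24 r 139.0 z 100.8
18 r 143.0 z 94.2
12 r 146.2 z 87.2
6 r 148.8 z 79.7
0 r 150.5 z 72.0
-6 r 151.4 z 64.1
```

View pics/crop4.png

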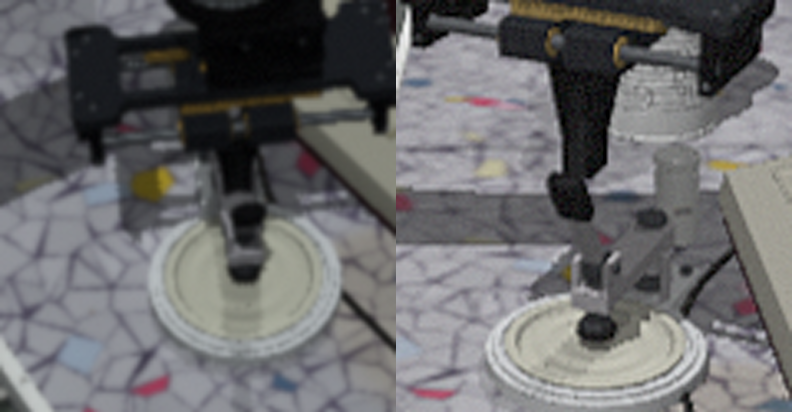

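The fingertip stands just behind the raised grip (side crop, tip at about (588,175), grip at (570,197)), and the strap is still at its stop. Now I push along the lever's arc.

Request:
move_tool(segments=[[[0.006,0,0.001,0,0],[0.011,0,0.002,0,0],[0.0177,0,0.005,0,0],[0.0242,0,0.0086,0,0],[0.0303,0,0.0128,0,0],[0.036,0,0.0177,0,0],[0.0386,0,0.0205,0,0],[0.0411,0,0.0233,0,0],[0.0434,0,0.0263,0,0],[0.0457,0,0.0294,0,0],[0.0477,0,0.0327,0,0],[0.0497,0,0.036,0,0],[0.0513,0,0.0395,0,0],[0.0529,0,0.043,0,0],[0.0542,0,0.0467,0,0],[0.0555,0,0.0505,0,0],[0.0564,0,0.0543,0,0],[0.057,0,0.057,0,0],[0.057,0,0.057,0,0],[0.057,0,0.057,0,0]]])

```text
time: 10.4
position: [0.5228, 0.0242, 0.073]
tool_rot: [1.661, -2.664, -0.0]
ft_force: [0.6, 0.5, 1.0]
grip_width: 0.007
grip_force: 0.0
```

Request:
move_tool(segments=[[[0,0,0.0015,0,0],[0,0,0.003,0,0],[0,0,0.003,0,0],[0,0,0.003,0,0]]])

```text
time: 10.8
position: [0.523, 0.0241, 0.0719]
tool_rot: [1.661, -2.665, -0.001]
ft_force: [-4.8, -1.5, 12.0]
grip_width: 0.008
grip_force: 6.2
```

The tip is at z = 72 mm, as expected for lever down, and the force is rising. One more small press, then lift off and check.

Request:
move_tool(segments=[[[0,0,0.0015,0,0],[0,0,0.0025,0,0],[0,0,0.0025,0,0],[0,0,0.0025,0,0]]])

```text
time: 11.2
position: [0.5232, 0.024, 0.0714]
tool_rot: [1.661, -2.665, -0.001]
ft_force: [-10.2, -1.8, 25.0]
grip_width: 0.005
grip_force: 12.4
```

Request:
move_tool(segments=[[[0,0,-0.03,0,0],[0,0,-0.08,0,0],[0,0,-0.13,0,0],[-0.03,0.05,-0.16,0,0],[-0.07,0.1,-0.16,0,0],[-0.1,0.15,-0.16,0,0],[-0.1,0.15,-0.16,0,0],[-0.1,0.15,-0.16,0,0],[-0.1,0.15,-0.16,0,0]]])

```text
time: 12.1
position: [0.4325, 0.1809, 0.2279]
tool_rot: [1.665, -2.664, 0.001]
ft_force: [0.8, 0.2, 0.2]
grip_width: 0.005
grip_force: 0.0
```

```bash
python3 - <<'E'
from geo import *
a=cams.get_image("scene")[:,:,::-1];b=cams.get_image("side")[:,:,::-1]
f=lambda i:cv2.resize(i,None,fx=3.3,fy=3.3,interpolation=cv2.INTER_CUBIC)
cv2.imwrite("pics/crop5.png",np.hstack([f(a[210:335,240:360]),f(b[215:340,250:370])]))
E
```

```text
(no output)
```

View pics/crop5.png

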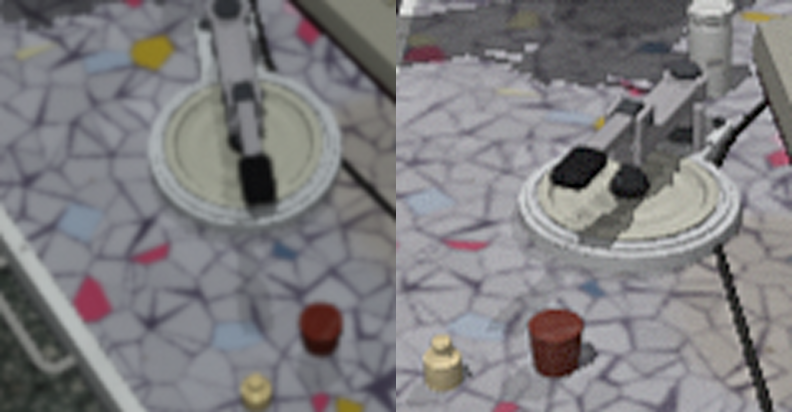

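The lever lies level in line with the strap, at grip (257,178) in the scene crop and (580,166) in the side crop. The foot is on the lid centre, and the stopper, weight and vial are upright. Quick numeric check before handing in.

```bash
python3 - <<'E'
from geo import *
g=tri((317.9,263.9),(305.8,265.3));n=tri((309.1,211.5),(337.6,235.5));l=np.array([.5536,.0806,0])
an=lambda d:np.degrees(np.arctan2(d[1],d[0]))
print(g,np.hypot(*(g-n)[:2]),an(g-n),an(l-n))
E
```

```text
[0.52581545 0.02241434 0.06597444] 0.151349540615589 -115.58919911514053 -115.63670501763893
```

The grip is at z = 66 mm, 151 mm from the post (153 expected), and in line with the lid centre to within 0.1°.

```bash
python3 -c "
from bench import ctrl, cams
print(ctrl.close_job())"
```

```text
the job is handed in; nothing more can be done
None
```

The job is handed in, with no verdict returned: the strap is against its stop over the lid, the cam lever is fully down with the foot on the lid, the vial, weight and stopper look undisturbed, and the arm is clear.

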